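Put three capacitors back into their own tinning nests

ROBOT

A 6-joint arm with a two-finger parallel gripper is mounted at the origin on a cart in front of the work surface, level with it; the furniture and walls round the work are solid. World frame = base frame: x ahead of the robot, y to its left, z up, the work surface at z = 0. Lengths are in mm, angles in rad, forces in N, time in s.
With the tool pointing down it reaches from about 325 to 775 mm from the base axis. Payload 9.3 kg.
Tool frame: the origin (TCP) lies midway between the tips of the shut fingers; the grasp point (between the pads) lies 19 mm behind it (robot.hold_point_z is the distance from the TCP to the grasp point, in mm); z points along the fingers, y is the line along which they close (so a half turn about z gives the same grasp; the last joint's range is limited). The gripper opens to 85 mm and grips with 20 to 120 N. Pads are 22 mm wide; open, the fingers measure 114 mm over their backs; the gripper's body (76 mm by 85 mm) begins 54 mm behind the grasp point. The pads swing forward as they close: fully open they stand 13 mm farther back than shut.
Start: joints at [-0.153, 0.259, 0.021, 1.334, 0, 1.418], TCP at [549.997, -0.004, 231.279] pointing down, gripper open.
Joint ranges: [-3.04, 3.04], [-0.91, 1.82], [-1.04, 1.36], [-1.92, 1.95], [-1.52, 1.45], [-3.14, 3.14]. Speed limits (rad/s): [2.22, 2.22, 2.79, 3.14, 3.14, 3.14].

INTERFACE

Orientations are given as a unit quaternion [w, x, y, z].
In Python, from bench import robot gives the robot as it stands.
- The arm moves only by the tool jog_arm, never from a script. Its argument "targets" is a list of rows, each a list of 6 numbers: the shift along the tool's x, y, z each as a share of 0.15 m, from -1 to 1, then the turn, a rotation vector about the tool's x, y, z each as a share of 90 degrees, from -1 to 1. A call has 1 to 8 rows; each row is the pose to reach, as a shift and turn from the pose commanded when the call began, along the tool's axes at that moment; what a row does not reach only later rows make up. A row lasts 1/8 s, in which the tool goes at most 62.5 mm and 10.7 degrees, less where a joint would pass 70% of its speed; a pose out of reach is approached as far as the arm can. A call with a number of a shift or a turn outside -1 to 1 is refused whole. A call with a gripper value outside its range is refused whole. "grip" is the finger opening in mm, from 0 to 85.4, set as the call begins (left out, the last holds). The fingers move at their own pace and stop on an object; the grip force is fixed at half the most. Time passes only in rows, so rows that repeat a pose let the fingers close. It gives the time, the measured TCP pose, the force, the opening and the grip force at its end, in the units of the state.
- robot.get_obs(): the state, without advancing time (a new reading comes with each control period).
- robot.get_image(name): name is "scene" or "side" or "wrist"; returns a dict with "pixels" (480x640x3 uint8, red, green, blue), "range_z" (480x640 float32, mm along the optical axis (not along the pixel's ray), 0 where there is no reading), "vertical_fov" (degrees; the focal length in pixels is half the picture's height over the tangent of half this angle, whatever the lens; pixels are square), "cx", "cy" (the principal point, pixels), "rvec" (rotation vector, rad) and "tvec" (3), from world to camera coordinates, as OpenCV has them. Camera axes: x right, y down, z forward; pixel columns grow to the right and rows downward; lengths in mm; the calibration is good to about 2 mm. A picture is of the moment at which its call begins.
- robot.sign_off(): hands the job in; it is judged then, once.
Trained networks look in a picture, given as the dict that the camera call returned (one of the last four; its "shot" number tells which), for a name from the list of things; names that differ only in an ending like _2 or _b are one class to them, and where a whole thing is asked for, a point or a joint stands for the part that bears it (a point fixed in the world has none). Each returns a list of dicts, best first, with "p" (0 to 1); they miss things now and then, are a little off and sometimes report something else, mostly with a low value. They report only what shows in the picture. A call takes as long as a camera call. They do not tell look-alikes from the thing itself.
- robot.search_frame(picture, target): "position" ([column, row] in pixels, amid what is visible of it).
- robot.place_of(picture, target): "position" ([column, row] in pixels: a listed point, or the origin of a listed thing).
The state is a dict: "t": time; "qpos": joint angles; "qd": joint speeds; "joint_torque": joint torques, N m; "eef_pos": TCP position; "eef_rot": TCP orientation; "ft_force": force on the tool from outside, world axes, zero at the start; "torque": the same for the moment, N m; "finger_gap": finger opening in mm; "grip_force": force on a finger pad.
Only numpy, scipy, OpenCV 4.12 (cv2) and the standard library are available. Lean on these libraries where they do the work, as an engineer would, in place of code of your own. Each camera call takes 0.05 s, during which the arm holds its last target. There are 200 camera calls.

TASK

The three electrolytic capacitors on the lead-tinning fixture are standing in each other's nests: the medium one in the large nest, the small one in the medium nest, and the large one only perched in the mouth of the small nest. Move them so that each stands fully home and upright, leads up, in the nest bored for its own size; the flat blanking plate at the unused station is free for setting one down on the way. Leave the solder spool, the side cutters and the spare circuit board where they lie.

Things in the scene. Friction and masses are not known exactly. Their poses are not given: they have to be found in the camera images.
- cap_small_c (a point): The small of three blue electrolytic capacitors: upright can 22 mm in diameter, 40 mm high, 30 to 55 g, two thin leads standing 23 mm above it (no obstacle). The point is the can's centre, 20 mm above its bottom; z is its axis, towards the leads; its yaw does not matter. Grip the upper part of the can. At the start it stands loosely in the medium nest.
- cap_medium_c (a point): The medium of three blue electrolytic capacitors: upright can 25 mm in diameter, 45 mm high, 30 to 55 g, two thin leads standing 23 mm above it (no obstacle). The point is the can's centre, 22.5 mm above its bottom; z is its axis, towards the leads; its yaw does not matter. Grip the upper part of the can. At the start it stands loosely in the large nest.
- cap_large_c (a point): The large of three blue electrolytic capacitors: upright can 30 mm in diameter, 50 mm high, 30 to 55 g, two thin leads standing 23 mm above it (no obstacle). The point is the can's centre, 25 mm above its bottom; z is its axis, towards the leads; its yaw does not matter. Grip the upper part of the can. At the start it is perched upright in the mouth of the small nest, its bottom 21 mm above that nest's origin.
- nest_small: The small nest: fixed white plastic cup, 38 mm outside, on a black 62 mm square foot, in a row along y of four stations 78 mm apart on a 10 mm thick aluminium plate. Origin: centre of the foot's underside; z up. Bore 24.5 mm in diameter with flat floor at z = 8 mm; 45 degree lead-in from z = 18 mm to the rim at z = 22 mm, where it is 32.5 mm wide.
- nest_medium: The medium nest: fixed white plastic cup, 46 mm outside, on a black 62 mm square foot, in a row along y of four stations 78 mm apart on a 10 mm thick aluminium plate. Origin: centre of the foot's underside; z up. Bore 27.5 mm in diameter with flat floor at z = 8 mm; 45 degree lead-in from z = 18 mm to the rim at z = 22 mm, where it is 35.5 mm wide.
- nest_large: The large nest: fixed white plastic cup, 56 mm outside, on a black 62 mm square foot, in a row along y of four stations 78 mm apart on a 10 mm thick aluminium plate. Origin: centre of the foot's underside; z up. Bore 32.5 mm in diameter with flat floor at z = 8 mm; 45 degree lead-in from z = 18 mm to the rim at z = 22 mm, where it is 40.5 mm wide.
- blank_plate: Flat black blanking plate, 62 x 62 x 6 mm, on the fixture's unused station, in the same row as the nests (78 mm between stations); fixed and bare, a free place to set a capacitor down. Four flat screw heads, no obstacle, 25 mm either way from the centre. Origin: centre of its underside, z up; top at z = 6 mm.
- solder_spool: Bystander: spool of solder with yellow flanges standing beside the fixture, 58 mm in diameter, 52 mm high; origin at the centre of its underside.
- side_cutters: Bystander: side cutters with blue grips lying flat on the bench, 57 x 136 x 12 mm, long along y; origin at the centre of the underside.
- spare_board: Bystander: small populated green circuit board lying on the bench, 56 x 82 x 26 mm, long along y; origin at the centre of the underside.
Not all that is in view belongs to the job. Leave any white look-alike of the part that bears cap_medium_c alone.

How it is judged:
By the outcome, as a careful person would: the job done as asked, in the order asked, and still so for the second after the job is handed in, with the robot touching nothing.
It also fails if it takes over 99 s, if anything falls off the work surface, if the arm or the gripper's body presses on something with over 40 N, if the wrist force passes 120 N, or if a joint passes its speed limit or range.

## Working session

There is one attempt and no reset: what is moved stays moved. The work goes in short steps, Python scripts to look and compute and a tool call to move; the robot and the scene stay as the last step left them, time stands still between calls to the robot, and variables do not carry over. Pictures are saved under pics/ and viewed, at most 14 in all, crops included, and the job is handed in when it is done.

Besides the shell and the picture viewer there is one more tool, called after "Request:" as name([rows], argument=value, ...), one row to a line, values as JSON. jog_arm: Moves the arm, as the interface text tells. Its arguments: {"type":"object","properties":{"targets":{"type":"array","items":{"type":"array","items":{"type":"number","minimum":-1,"maximum":1}}},"grip":{"type":"number"}},"required":["targets"]}

```bash
mkdir -p pics; cat > h.py <<'E'
import numpy as np, cv2
from bench import robot
N=["cap_small_c","cap_medium_c","cap_large_c","nest_small","nest_medium","nest_large","blank_plate","solder_spool","side_cutters","spare_board"]
def shot(name,fn=None):
    p=robot.get_image(name)
    if fn: cv2.imwrite("pics/"+fn,np.ascontiguousarray(p["pixels"][...,::-1]))
    return p
def cam(p):
    f=240/np.tan(np.radians(p["vertical_fov"])/2)
    return f,cv2.Rodrigues(np.array(p["rvec"],float))[0],np.array(p["tvec"],float).ravel()
def ray_z(p,uv,z):
    f,R,t=cam(p); d=R.T@np.array([(uv[0]-p["cx"])/f,(uv[1]-p["cy"])/f,1]); c=-R.T@t
    return c+d*(z-c[2])/d[2]
def cloud(p):
    f,R,t=cam(p); v,u=np.mgrid[:480,:640]; Z=p["range_z"]
    P=np.stack([(u-p["cx"])/f*Z,(v-p["cy"])/f*Z,Z],-1); W=(P-t)@R
    W[Z<=0]=np.nan
    return W
E
python3 - <<'E'
from h import *
for n in ["scene","side","wrist"]:
    p=shot(n,n+"0.png"); print(n,(-cam(p)[1].T@cam(p)[2]).round())
    W=cloud(p)
    for k in N:
        for r in robot.place_of(p,k)[:3]:
            u,v=r["position"]; print(k,round(r["p"],2),np.round([u,v]),W[min(479,max(0,int(v))),min(639,max(0,int(u)))].round())
print(robot.get_obs())
E
```

```text
scene [  180. -1055.   511.]
cap_small_c 0.65 [237. 218.] [ 454. -189.   44.]
cap_medium_c 0.72 [258. 260.] [ 435. -346.   42.]
cap_medium_c 0.69 [259. 301.] [ 396. -444.   36.]
cap_medium_c 0.57 [305. 289.] [ 472. -447.   32.]
cap_large_c 0.89 [232. 196.] [ 473. -119.   55.]
nest_small 0.61 [236. 211.] [ 455. -187.   58.]
nest_medium 0.73 [239. 230.] [ 453. -198.   20.]
nest_large 0.95 [258. 270.] [ 429. -355.   30.]
blank_plate 0.58 [248. 249.] [ 424. -333.   60.]
blank_plate 0.24 [240. 220.] [ 460. -194.   41.]
solder_spool 0.9 [371. 324.] [ 524. -551.   18.]
solder_spool 0.53 [392. 285.] [ 620. -469.    5.]
side_cutters 0.79 [308. 366.] [ 415. -567.   -1.]
spare_board 0.97 [389. 283.] [nan nan nan]
side [201. 406. 570.]
cap_small_c 0.63 [306. 308.] [ 459. -171.   49.]
cap_medium_c 0.74 [350. 236.] [ 472. -425.   34.]
cap_medium_c 0.65 [384. 243.] [ 403. -422.   35.]
cap_medium_c 0.6 [350. 257.] [ 437. -321.   57.]
cap_large_c 0.91 [280. 329.] [nan nan nan]
nest_small 0.73 [282. 351.] [464. -88.  29.]
nest_medium 0.56 [308. 321.] [ 450. -158.   33.]
nest_large 0.89 [349. 271.] [ 4
[... 475 characters left out ...]
{'t': 1.65, 'qpos': array([-1.52596063e-01,  2.58641678e-01,  2.14948581e-02,  1.33367446e+00,
       -8.48739054e-06,  1.41822222e+00]), 'qd': array([ 0.00020403,  0.00102137,  0.00096625,  0.00020004, -0.00098048,
       -0.00057174]), 'joint_torque': array([ 1.26786577e-03, -5.55381060e+01,  3.44727945e+01,  1.64107481e-03,
       -1.22164397e-04, -1.36246747e-06]), 'eef_pos': array([ 5.50008501e+02, -6.36308243e-03,  2.31254041e+02]), 'eef_rot': array([-7.54985705e-06,  7.07114545e-01,  7.07099017e-01, -1.08000421e-05]), 'ft_force': array([-0.24909174, -0.31495186, -0.85015156]), 'torque': array([-0.01161998, -0.05494799, -0.02919795]), 'grip_force': 0.0, 'finger_gap': 85.45027213366014}
```

View pics/side0.png

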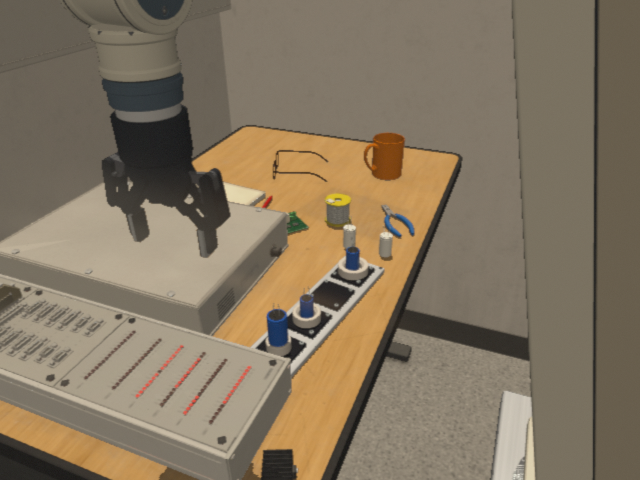

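View pics/scene0.png

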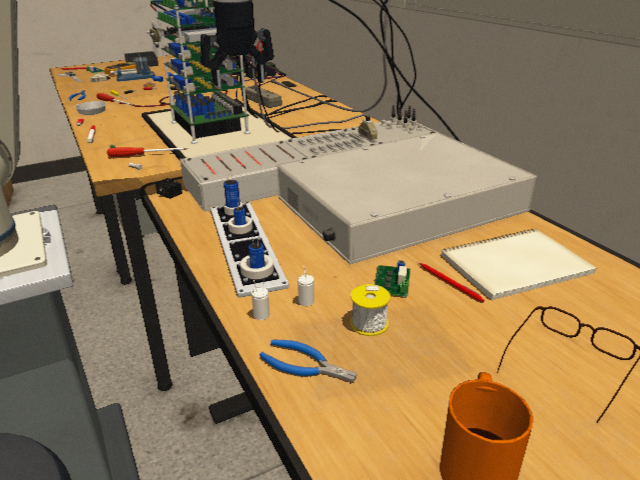

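The row runs from the large cap (side 277,330) through the small cap (306,305) and the blank plate (331,295) to the medium cap (352,260). The medium_c candidates are the blue can at side (352,260) and the two white cans at (350,236) and (386,244). The blue one in the large nest fits the description; the white ones are the look-alikes. I'll map heights next and confirm in a crop.

```bash
python3 - <<'E'
from h import *
Ws=[]
for n in ["scene","side","wrist"]:
    p=shot(n); Ws.append(cloud(p).reshape(-1,3))
    if n=="side":
        c=p["pixels"][220:380,250:410,::-1]; cv2.imwrite("pics/crop1.png",cv2.resize(c,(640,640),interpolation=cv2.INTER_CUBIC)[:600])
W=np.vstack(Ws); W=W[~np.isnan(W[:,0])]
xs=range(360,640,20); print("y\\x  ",*["%4d"%x for x in xs])
for y in range(40,-520,-20):
    r=[]
    for x in xs:
        m=(abs(W[:,0]-x)<10)&(abs(W[:,1]-y)<10)&(W[:,2]<180)
        r.append("%4d"%np.percentile(W[m,2],95) if m.sum()>3 else "   .")
    print("%5d"%y,*r)
E
```

```text
y\x    360  380  400  420  440  460  480  500  520  540  560  580  600  620
   40    1    1    1   66   66   66   67   67   66   67   66   67   66   67
   20    1    1    1   66   66   66   67   67   66   68   66   68   66   67
    0    1    1    1   66   66   66   67   67   66   67   66   67   66   67
  -20    1    1    1   66   67   66   66   66   66   66   66   66   66   66
  -40    1    1    1   66   66   65   66   66   65   65   65   65   65   66
  -60    1    1    1    1   10   16   10   11   13   36   39   55   59   83
  -80    1    1    1    1   11   32   77   19   11    1    1   82   84   84
 -100    1    1    1    1   16   81   85   73   10    1    1   82   85   85
 -120    1    1    1    4   19   80   81   19   10    1    1   82   85   85
 -140    1    1    1   10   17   15   16   18   10    1    1   82   85   85
 -160    1    1    1   11   31   47   32   18    1    1    1   83   85   85
 -180    1    1    1   11   32   62   57   16    1    1    1   83   85   85
 -200    1    1    1   15   31   56   32   11    1    1    1   83   85   85
 -220    1    1    1   18   17   16 
[... 403 characters left out ...]
1   82   85   84
 -340    1    5   30   62   65   32   10    1    1    1    1   82   84   85
 -360    1    9   18   32   31   29    8    1    1    1    1   82   84   85
 -380    1    8   10   10    9   10    1    1    1    1    1   81   83   83
 -400    1    1    1    1    0    0    1    1    1    1    1    1    0    0
 -420    1   20   45   10    0   38   46    1    1    1    1    1    1    4
 -440    1   37   47   41    1   44   46    1    1    1    1    1    6    7
 -460    0    1    0    0    1    1    0    0    1    1    1    6    8   17
 -480    0    1    0    0    1    0    0    0    1    1    1    2    7   21
 -500    0    6    9    0    0    0    1    0   51   52   51    1    2   19
```

View pics/crop1.png

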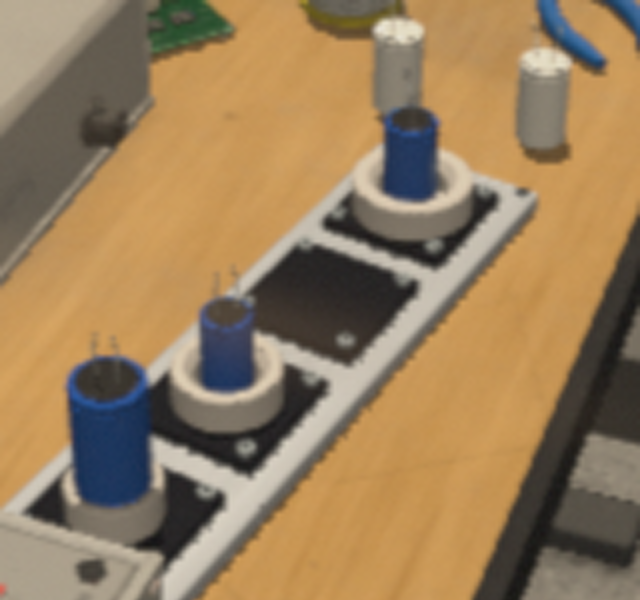

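View pics/wrist0.png

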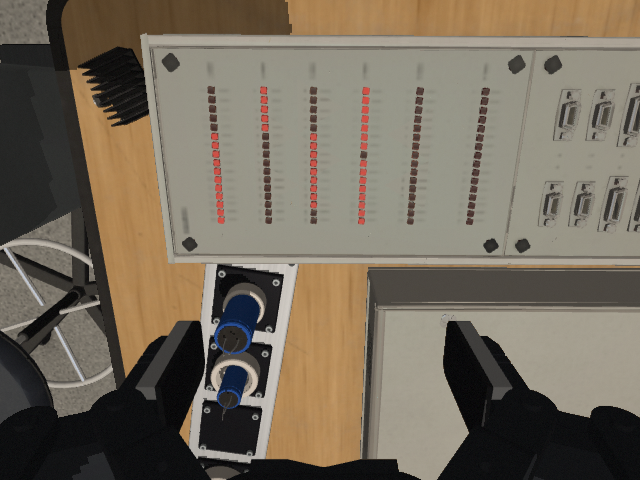

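The crop confirms a blue can in the large nest, with the two white cans separate on the bench. The wrist view shows the free table around the row. I'll move the wrist camera over the row to measure accurately.

Request:
jog_arm([
  [-0.5,-0.32,-0.2,0,0,0],
  [-1,-0.63,-0.4,0,0,0],
  [-1,-0.63,-0.4,0,0,0],
  [-1,-0.63,-0.4,0,0,0],
])

```text
t: 2.3
eef_pos: [454.3, -153.0, 292.9]
eef_rot: [0.002, 0.709, 0.705, 0.0]
ft_force: [0.1, 0.4, 1.2]
finger_gap: 85.7
grip_force: 0.0
```

Request:
jog_arm([
  [-0.45,0,0,0,0,0],
  [-0.9,0,0,0,0,0],
  [-0.9,0,0,0,0,0],
  [-0.9,0,0,0,0,0],
  [-0.9,0,0,0,0,0],
])

```text
t: 2.92
eef_pos: [455.8, -283.5, 291.3]
eef_rot: [-0.0, 0.707, 0.708, 0.0]
ft_force: [0.5, 0.7, -0.3]
finger_gap: 85.3
grip_force: 0.0
```

```bash
python3 - <<'E'
from h import *
p=shot("wrist","wrist1.png"); W=cloud(p); f,R,t=cam(p); print((-R.T@t).round(1), robot.get_obs()["eef_pos"].round(1))
Z={"cap_small_c":38,"cap_medium_c":40.5,"cap_large_c":56,"nest_small":10,"nest_medium":10,"nest_large":10,"blank_plate":10}
for k,z in Z.items():
    for r in robot.place_of(p,k)[:3]: print(k,round(r["p"],2),np.round(r["position"]),ray_z(p,r["position"],z).round(1))
# cloud fits: can tops and nest rims
V=W[~np.isnan(W[...,0])]
for nm,c,top,r0,rim in [("L",(483,-92),81,15,(0,19)),("S",(465,-170),58,11,(0,23)),("M",(437,-325),63,12.5,(0,28))]:
    d=np.hypot(V[:,0]-c[0],V[:,1]-c[1]); m=(d<30)&(abs(V[:,2]-top)<4); q=V[m]
    e=V[(d<34)&(abs(V[:,2]-32)<2.5)]
    mc=cv2.minEnclosingCircle(q[:,:2].astype(np.float32)) if len(q) else None
    print(nm,len(q),q.mean(0).round(1) if len(q) else "",mc, len(e), cv2.minEnclosingCircle(e[:,:2].astype(np.float32)) if len(e) else None)
E
```

```text
[ 455.9 -198.9  433.8] [ 455.8 -283.5  291.5]
cap_small_c 0.57 [331.  65.] [ 462.4 -178.6   38. ]
cap_small_c 0.48 [302. 230.] [ 434.9 -329.2   38. ]
cap_medium_c 0.76 [274. 316.] [ 403.  -422.8   40.5]
cap_medium_c 0.65 [344. 318.] [ 476.5 -426.3   40.5]
nest_medium 0.57 [332.  65.] [ 463.3 -177.5   10. ]
nest_large 0.56 [306. 227.] [ 436.7 -334.9   10. ]
blank_plate 0.68 [319. 154.] [ 450.9 -258.7   10. ]
L 0  None 0 None
S 581 [ 463.2 -181.2   58.3] ((463.2545166015625, -181.15284729003906), 10.956864356994629) 1251 ((463.1932373046875, -180.12789916992188), 22.961833953857422)
M 522 [ 436.8 -332.2   63.3] ((436.9068298339844, -333.08056640625), 12.599993705749512) 1217 ((435.5384521484375, -333.2706298828125), 28.01032829284668)
```

View pics/wrist1.png

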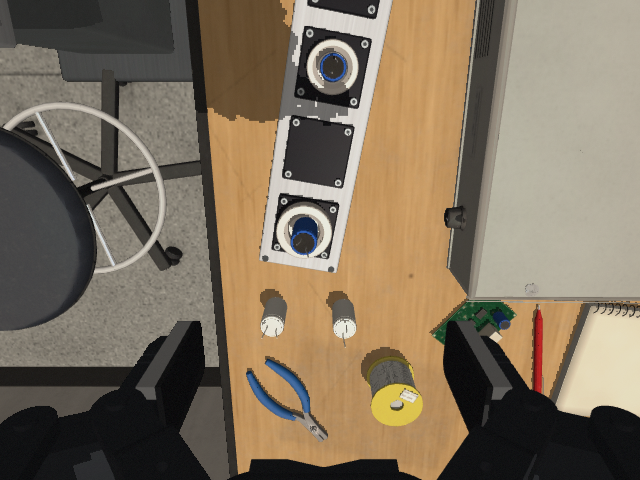

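The rim fits match the known radii (23 and 28 mm), and the two nests are 155.7 mm apart (2×78):
- Medium nest: (463.2, -180.1)
- Large nest: (435.5, -333.3)
- Blank plate: (449.4, -256.7), from the same row
- Small nest: (477.1, -103.3), from the same row

I'll start with the medium cap, moving it to the blank plate.

Request:
jog_arm([
  [-0.16,-0.06,0.3,0,0,0],
  [-0.32,-0.123,0.7,0,0,0],
  [-0.32,-0.123,1,0,0,0],
  [-0.32,-0.123,1,0,0,0],
  [-0.32,-0.123,1,0,0,0],
  [-0.32,-0.123,1,0,0,0],
], grip=50)

```text
t: 4.08
eef_pos: [438.1, -333.6, 143.6]
eef_rot: [0.002, 0.707, 0.707, -0.0]
ft_force: [-0.7, 0.3, 0.0]
finger_gap: 50.0
grip_force: 0.0
```

```bash
python3 - <<'E'
from h import *
o=robot.get_obs();print(o["eef_pos"],o["eef_rot"],o["finger_gap"],o["ft_force"])
p=shot("wrist");o=robot.get_obs();print(o["t"],o["eef_pos"]);W=cloud(p);V=W[~np.isnan(W[...,0])]
for n,c,r in [("nS",(477,-103),34),("nM",(463,-180),34),("nL",(436,-333),34)]:
    d=np.hypot(V[:,0]-c[0],V[:,1]-c[1]); e=V[(d<r)&(abs(V[:,2]-32)<2.5)]
    print(n,len(e),cv2.minEnclosingCircle(e[:,:2].astype(np.float32)) if len(e)>50 else None)
E
```

```text
[ 438.08717702 -333.59651598  143.59524028] [ 1.86619853e-03  7.06908145e-01  7.07302899e-01 -2.02141387e-05] 50.00111072622175 [-0.70170814  0.31351612  0.04131429]
4.125 [ 437.92885555 -333.50283161  143.3492102 ]
nS 0 None
nM 0 None
nL 3100 ((435.79180908203125, -333.495849609375), 28.272565841674805)
```

Request:
jog_arm([
  [0,0,0.25,0,0,0],
  [0,0,0.5,0,0,0],
  [0,0,0.65,0,0,0],
  [0,0,0.71,0,0,0],
  [0,0,0.71,0,0,0],
  [0,0,0.71,0,0,0],
  [0,0,0.71,0,0,0],
])

```text
t: 5.0
eef_pos: [437.4, -333.4, 35.7]
eef_rot: [0.001, 0.707, 0.707, -0.0]
ft_force: [-0.1, 0.4, 0.1]
finger_gap: 49.9
grip_force: 0.0
```

Request:
jog_arm([
  [0,0,0,0,0,0],
  [0,0,0,0,0,0],
  [0,0,0,0,0,0],
  [0,0,0,0,0,0],
  [0,0,0,0,0,0],
  [0,0,0,0,0,0],
  [0,0,0,0,0,0],
  [0,0,0,0,0,0],
], grip=15)

```text
t: 6.0
eef_pos: [437.2, -333.2, 35.4]
eef_rot: [0.0, 0.707, 0.707, -0.0]
ft_force: [-0.4, 0.1, 5.2]
finger_gap: 23.3
grip_force: 58.6
```

Request:
jog_arm([
  [0,0,-0.15,0,0,0],
  [0,0,-0.3,0,0,0],
  [0.25,0.04,-0.3,0,0,0],
  [0.51,0.081,-0.3,0,0,0],
  [0.51,0.081,-0.3,0,0,0],
  [0.51,0.081,-0.2,0,0,0],
  [0.51,0.081,-0.1,0,0,0],
  [0.51,0.081,-0.04,0,0,0],
])

```text
t: 7.0
eef_pos: [448.5, -256.7, 39.0]
eef_rot: [-0.001, 0.707, 0.707, -0.0]
ft_force: [0.5, -0.3, 0.1]
finger_gap: 23.0
grip_force: 58.8
```

Request:
jog_arm([
  [0,0,0.025,0,0,0],
  [0,0,0.05,0,0,0],
  [0,0,0.05,0,0,0],
  [0,0,0.05,0,0,0],
  [0,0,0.05,0,0,0],
])

```text
t: 7.62
eef_pos: [449.3, -256.6, 33.4]
eef_rot: [0.0, 0.707, 0.707, 0.0]
ft_force: [-0.4, -0.4, 0.4]
finger_gap: 23.4
grip_force: 58.7
```

Request:
jog_arm([
  [0,0,0.006,0,0,0],
  [0,0,0.006,0,0,0],
  [0,0,0.006,0,0,0],
])

```text
t: 8.0
eef_pos: [449.3, -256.6, 33.3]
eef_rot: [0.001, 0.707, 0.707, -0.0]
ft_force: [-2.4, 2.3, 11.3]
finger_gap: 23.3
grip_force: 59.9
```

Request:
jog_arm([
  [0,0,0,0,0,0],
  [0,0,0,0,0,0],
  [0,0,0,0,0,0],
  [0,0,0,0,0,0],
], grip=50)

```text
t: 8.5
eef_pos: [449.2, -256.5, 32.3]
eef_rot: [-0.0, 0.707, 0.707, -0.0]
ft_force: [0.5, -1.0, 0.3]
finger_gap: 50.0
grip_force: 0.0
```

Request:
jog_arm([
  [0,0,-0.2,0,0,0],
  [0,0,-0.5,0,0,0],
  [0,0,-0.9,0,0,0],
  [0,0,-1,0,0,0],
  [0,0,-1,0,0,0],
  [0,0,-1,0,0,0],
  [0,0,-1,0,0,0],
])

```text
t: 9.38
eef_pos: [448.7, -256.1, 180.8]
eef_rot: [-0.001, 0.707, 0.707, -0.0]
ft_force: [0.1, -0.8, -1.1]
finger_gap: 50.0
grip_force: 0.0
```

```bash
cat >> h.py <<'E'
def circ(V,c,z,r,dz=2.5):
    d=np.hypot(V[:,0]-c[0],V[:,1]-c[1]); e=V[(d<r)&(abs(V[:,2]-z)<dz)]
    if len(e)<30: return len(e)
    (x,y),rr=cv2.minEnclosingCircle(e[:,:2].astype(np.float32)); return len(e),round(x,1),round(y,1),round(rr,1),e[:,2].mean().round(1)
def survey(fn=None):
    p=shot("wrist",fn); W=cloud(p);V=W[~np.isnan(W[...,0])]
    for n,c,r in [("nS",(477,-103),22),("nM",(463,-180),27),("B",(449,-257),27),("nL",(435.5,-333.3),32)]:
        print(n,"rim",circ(V,c,32,r),"tops",{z:circ(V,c,z,24) for z in (58,61,63,68,81)})
    return p
E
python3 - <<'E'
from h import *
survey("w2.png"); print(robot.get_obs()["eef_pos"])
E
```

```text
nS rim (147, 476.6, -119.6, 10.0, np.float64(31.4)) tops {58: 0, 61: 0, 63: 0, 68: 0, 81: 0}
nM rim (2193, 463.2, -180.1, 23.0, np.float64(31.5)) tops {58: (1061, 463.3, -181.1, 11.0, np.float64(58.2)), 61: (394, 463.3, -181.2, 10.3, np.float64(59.1)), 63: 5, 68: 4, 81: 3}
B rim (54, 449.0, -252.6, 11.8, np.float64(31.8)) tops {58: (235, 449.1, -256.5, 12.6, np.float64(59.4)), 61: (1061, 449.1, -256.5, 12.6, np.float64(61.2)), 63: (867, 449.1, -256.4, 12.4, np.float64(61.5)), 68: 8, 81: 11}
nL rim (2203, 435.6, -333.5, 28.3, np.float64(31.6)) tops {58: 0, 61: 0, 63: 0, 68: 0, 81: 0}
[ 448.78826134 -256.2045591   181.07721103]
```

Request:
jog_arm([
  [0.25,0.09,0,0,0,0],
  [0.55,0.187,0,0,0,0],
  [0.55,0.187,0,0,0,0],
  [0.55,0.187,0,0,0,0],
  [0.55,0.187,0,0,0,0],
])

```text
t: 10.05
eef_pos: [477.0, -174.8, 182.1]
eef_rot: [-0.0, 0.707, 0.707, -0.0]
ft_force: [-0.5, -0.7, 0.9]
finger_gap: 49.8
grip_force: 0.0
```

```bash
python3 - <<'E'
from h import *
survey("w3.png"); print(robot.get_obs()["eef_pos"])
E
```

```text
nS rim (396, 476.9, -103.1, 18.9, np.float64(31.7)) tops {58: 0, 61: 0, 63: 0, 68: 0, 81: (2305, 476.9, -103.3, 15.0, np.float64(80.8))}
nM rim (1496, 462.9, -180.1, 23.2, np.float64(31.6)) tops {58: (783, 463.0, -180.8, 11.3, np.float64(58.2)), 61: (336, 462.8, -180.5, 10.7, np.float64(59.1)), 63: 12, 68: 10, 81: 3}
B rim (102, 449.1, -255.5, 12.4, np.float64(32.0)) tops {58: (200, 449.4, -256.3, 12.7, np.float64(58.8)), 61: (813, 449.4, -256.3, 12.7, np.float64(61.2)), 63: (681, 448.8, -255.9, 12.5, np.float64(61.5)), 68: 16, 81: 16}
nL rim (1614, 435.5, -333.2, 28.4, np.float64(31.6)) tops {58: 0, 61: 0, 63: 0, 68: 0, 81: 0}
[ 476.99856458 -174.86332884  182.14628057]
```

View pics/w3.png

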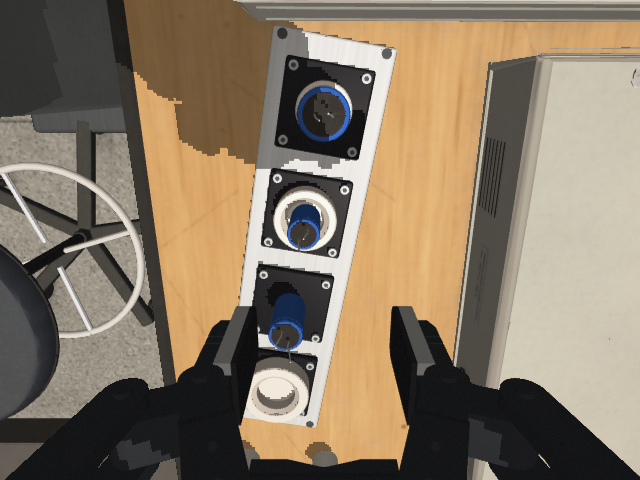

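The picture shows the medium cap standing on the blank plate (285,330), the large cap in the small nest (323,112), the small cap (303,230) and the empty large nest (277,385). I'll take the large cap next.

Request:
jog_arm([
  [0.24,0,0,0,0,0],
  [0.476,0,0,0,0,0],
  [0.476,0,0.1,0,0,0],
  [0.476,0,0.4,0,0,0],
  [0.476,0,0.7,0,0,0],
  [0.476,0,0.867,0,0,0],
  [0.476,0,0.867,0,0,0],
  [0.476,0,0.867,0,0,0],
])

```text
t: 11.1
eef_pos: [477.7, -103.4, 53.0]
eef_rot: [0.0, 0.707, 0.707, 0.0]
ft_force: [0.6, -0.2, 0.5]
finger_gap: 49.8
grip_force: 0.0
```

Request:
jog_arm([
  [0,0,0,0,0,0],
  [0,0,0,0,0,0],
  [0,0,0,0,0,0],
  [0,0,0,0,0,0],
  [0,0,0,0,0,0],
  [0,0,0,0,0,0],
  [0,0,0,0,0,0],
], grip=18)

```text
t: 11.98
eef_pos: [477.8, -103.0, 53.3]
eef_rot: [0.001, 0.707, 0.707, 0.0]
ft_force: [-1.0, -1.5, 6.3]
finger_gap: 28.4
grip_force: 59.0
```

Request:
jog_arm([
  [0,0,-0.1,0,0,0],
  [0,0,-0.35,0,0,0],
  [0,0,-0.55,0,0,0],
  [-0.25,-0.05,-0.55,0,0,0],
  [-0.6,-0.11,-0.55,0,0,0],
  [-0.9,-0.165,-0.55,0,0,0],
  [-0.9,-0.165,-0.55,0,0,0],
])

```text
t: 12.85
eef_pos: [452.1, -240.2, 134.8]
eef_rot: [0.0, 0.708, 0.706, -0.0]
ft_force: [0.4, 0.8, 0.2]
finger_gap: 28.0
grip_force: 59.1
```

Request:
jog_arm([
  [-0.3,-0.055,0,0,0,0],
  [-0.6,-0.11,0,0,0,0],
  [-0.633,-0.116,0,0,0,0],
  [-0.633,-0.116,0.15,0,0,0],
  [-0.633,-0.116,0.4,0,0,0],
  [-0.633,-0.116,0.4,0,0,0],
  [-0.633,-0.116,0.4,0,0,0],
])

```text
t: 13.72
eef_pos: [435.7, -332.1, 76.0]
eef_rot: [0.0, 0.707, 0.707, 0.0]
ft_force: [0.5, -0.1, -0.9]
finger_gap: 28.4
grip_force: 59.2
```

Request:
jog_arm([
  [-0.007,0,0.07,0,0,0],
  [-0.007,0,0.13,0,0,0],
  [-0.007,0,0.17,0,0,0],
  [-0.007,0,0.19,0,0,0],
  [-0.007,0,0.19,0,0,0],
])

```text
t: 14.35
eef_pos: [435.3, -333.6, 46.2]
eef_rot: [-0.0, 0.707, 0.707, 0.0]
ft_force: [2.6, 0.3, -0.9]
finger_gap: 28.6
grip_force: 59.2
```

Request:
jog_arm([
  [0,0,0.01,0,0,0],
  [0,0,0.02,0,0,0],
  [0,0,0.03,0,0,0],
  [0,0,0.04,0,0,0],
  [0,0,0.04,0,0,0],
])

```text
t: 14.98
eef_pos: [435.3, -333.8, 41.2]
eef_rot: [0.001, 0.707, 0.707, -0.0]
ft_force: [-0.1, 1.5, 9.1]
finger_gap: 28.5
grip_force: 60.4
```

Request:
jog_arm([
  [0,0,0,0,0,0],
  [0,0,0,0,0,0],
  [0,0,0,0,0,0],
  [0,0,0,0,0,0],
], grip=50)

```text
t: 15.48
eef_pos: [435.0, -333.6, 40.2]
eef_rot: [-0.0, 0.707, 0.707, -0.0]
ft_force: [-0.8, -0.6, 0.7]
finger_gap: 49.7
grip_force: 0.0
```

Request:
jog_arm([
  [0,0,-0.2,0,0,0],
  [0,0,-0.5,0,0,0],
  [0,0,-0.9,0,0,0],
  [0,0,-0.93,0,0,0],
  [0,0,-0.93,0,0,0],
  [0,0,-0.93,0,0,0],
])

```text
t: 16.23
eef_pos: [434.6, -333.1, 178.4]
eef_rot: [-0.001, 0.707, 0.707, 0.0]
ft_force: [-0.8, -0.9, -0.0]
finger_gap: 50.2
grip_force: 0.0
```

```bash
python3 - <<'E'
from h import *
survey("w4.png"); print(robot.get_obs()["eef_pos"])
E
```

```text
nS rim 0 tops {58: 0, 61: 0, 63: 0, 68: 0, 81: 0}
nM rim (438, 463.0, -197.0, 15.4, np.float64(31.6)) tops {58: 0, 61: 0, 63: 0, 68: 0, 81: 0}
B rim 3 tops {58: (290, 449.3, -256.8, 12.5, np.float64(60.0)), 61: (1429, 449.3, -256.8, 12.5, np.float64(61.2)), 63: (1145, 449.3, -256.8, 12.4, np.float64(61.5)), 68: 5, 81: 10}
nL rim (2188, 435.7, -333.5, 28.1, np.float64(31.7)) tops {58: (82, 434.6, -329.3, 14.2, np.float64(58.1)), 61: (108, 434.5, -328.9, 14.1, np.float64(61.4)), 63: (95, 434.6, -328.8, 14.0, np.float64(62.7)), 68: (1634, 434.5, -333.8, 15.2, np.float64(68.3)), 81: 10}
[ 434.63492653 -333.15016306  178.35670206]
```

Request:
jog_arm([
  [0.3,0.056,0,0,0,0],
  [0.7,0.13,0,0,0,0],
  [1,0.187,0,0,0,0],
  [1,0.187,0,0,0,0],
  [1,0.187,0,0,0,0],
])

```text
t: 16.9
eef_pos: [463.1, -183.7, 179.2]
eef_rot: [-0.0, 0.707, 0.707, -0.0]
ft_force: [0.2, 0.4, -0.1]
finger_gap: 50.3
grip_force: 0.0
```

Request:
jog_arm([
  [0.016,0,0.3,0,0,0],
  [0.016,0,0.6,0,0,0],
  [0.016,0,0.85,0,0,0],
  [0.016,0,0.97,0,0,0],
  [0.016,0,0.97,0,0,0],
  [0.016,0,0.97,0,0,0],
  [0.016,0,0.97,0,0,0],
])

```text
t: 17.77
eef_pos: [463.6, -181.9, 35.2]
eef_rot: [0.001, 0.707, 0.707, 0.0]
ft_force: [-0.2, -0.4, 0.5]
finger_gap: 50.3
grip_force: 0.0
```

Request:
jog_arm([
  [0,0,0,0,0,0],
  [0,0,0,0,0,0],
  [0,0,0,0,0,0],
  [0,0,0,0,0,0],
  [0,0,0,0,0,0],
  [0,0,0,0,0,0],
  [0,0,0,0,0,0],
], grip=12)

```text
t: 18.65
eef_pos: [463.4, -181.4, 35.0]
eef_rot: [0.001, 0.707, 0.707, 0.0]
ft_force: [-1.2, 1.1, 5.6]
finger_gap: 20.2
grip_force: 58.4
```

Request:
jog_arm([
  [0,0,-0.15,0,0,0],
  [0,0,-0.3,0,0,0],
  [0.25,0.045,-0.3,0,0,0],
  [0.521,0.091,-0.3,0,0,0],
  [0.521,0.091,-0.3,0,0,0],
  [0.521,0.091,-0.2,0,0,0],
  [0.521,0.091,-0.12,0,0,0],
  [0.521,0.091,-0.12,0,0,0],
])

```text
t: 19.65
eef_pos: [476.2, -103.2, 51.5]
eef_rot: [-0.001, 0.707, 0.707, -0.0]
ft_force: [-0.7, 0.7, 0.0]
finger_gap: 20.1
grip_force: 58.7
```

Request:
jog_arm([
  [0,0,0,0,0,0],
  [0,0,0.02,0,0,0],
  [0,0,0.05,0,0,0],
  [0,0,0.06,0,0,0],
  [0,0,0.06,0,0,0],
])

```text
t: 20.27
eef_pos: [476.7, -103.0, 43.2]
eef_rot: [-0.0, 0.707, 0.707, -0.0]
ft_force: [0.8, 0.1, 0.0]
finger_gap: 19.9
grip_force: 58.7
```

Request:
jog_arm([
  [0,0,0.015,0,0,0],
  [0,0,0.03,0,0,0],
  [0,0,0.042,0,0,0],
  [0,0,0.05,0,0,0],
  [0,0,0.05,0,0,0],
])

```text
t: 20.9
eef_pos: [476.7, -103.0, 35.7]
eef_rot: [-0.0, 0.707, 0.707, -0.0]
ft_force: [0.2, -0.7, -0.4]
finger_gap: 20.1
grip_force: 58.7
```

Bottom should be about 1 mm above the floor.

Request:
jog_arm([
  [0,0,0.008,0,0,0],
  [0,0,0.008,0,0,0],
  [0,0,0.008,0,0,0],
])

```text
t: 21.28
eef_pos: [476.9, -103.1, 35.1]
eef_rot: [0.0, 0.707, 0.707, 0.0]
ft_force: [-1.3, 0.5, 5.7]
finger_gap: 19.7
grip_force: 59.3
```

Request:
jog_arm([
  [0,0,0,0,0,0],
  [0,0,0,0,0,0],
  [0,0,0,0,0,0],
  [0,0,0,0,0,0],
], grip=50)

```text
t: 21.78
eef_pos: [476.8, -103.0, 34.6]
eef_rot: [-0.0, 0.707, 0.707, -0.0]
ft_force: [-0.6, -0.4, 0.2]
finger_gap: 49.7
grip_force: 0.0
```

Request:
jog_arm([
  [0,0,-0.2,0,0,0],
  [0,0,-0.5,0,0,0],
  [0,0,-0.9,0,0,0],
  [0,0,-0.97,0,0,0],
  [-0.25,-0.045,-0.97,0,0,0],
  [-0.515,-0.09,-0.97,0,0,0],
  [-0.515,-0.09,-0.97,0,0,0],
  [-0.515,-0.09,-0.97,0,0,0],
])

```text
t: 22.78
eef_pos: [463.0, -180.1, 179.5]
eef_rot: [-0.001, 0.707, 0.707, -0.0]
ft_force: [-0.5, 0.4, 0.1]
finger_gap: 50.2
grip_force: 0.0
```

```bash
python3 - <<'E'
from h import *
survey("w5.png"); print(robot.get_obs()["eef_pos"])
E
```

```text
nS rim (1288, 476.9, -103.4, 19.0, np.float64(31.3)) tops {58: (1081, 476.9, -102.8, 11.0, np.float64(58.2)), 61: (400, 476.7, -102.8, 10.6, np.float64(59.1)), 63: 4, 68: 4, 81: 4}
nM rim (1746, 463.2, -180.0, 23.1, np.float64(31.5)) tops {58: 0, 61: 0, 63: 0, 68: 0, 81: 0}
B rim (89, 449.0, -254.6, 12.3, np.float64(32.1)) tops {58: (205, 449.4, -256.4, 12.9, np.float64(58.9)), 61: (839, 449.3, -256.5, 12.8, np.float64(61.2)), 63: (699, 448.8, -256.1, 12.5, np.float64(61.5)), 68: 13, 81: 11}
nL rim (1498, 435.5, -333.2, 28.6, np.float64(31.7)) tops {58: (170, 434.4, -330.6, 14.5, np.float64(58.1)), 61: (203, 434.5, -331.5, 14.7, np.float64(61.3)), 63: (183, 434.6, -331.4, 14.7, np.float64(62.8)), 68: (1003, 434.5, -332.9, 15.1, np.float64(68.3)), 81: 19}
[ 463.13805133 -179.69983323  179.65066505]
```

Request:
jog_arm([
  [-0.25,-0.046,0,0,0,0],
  [-0.51,-0.092,0,0,0,0],
  [-0.51,-0.092,0.2,0,0,0],
  [-0.51,-0.092,0.5,0,0,0],
  [-0.51,-0.092,0.8,0,0,0],
  [-0.51,-0.092,0.967,0,0,0],
  [-0.51,-0.092,0.967,0,0,0],
  [-0.51,-0.092,0.967,0,0,0],
])

```text
t: 23.82
eef_pos: [450.2, -256.7, 36.1]
eef_rot: [0.001, 0.707, 0.707, 0.0]
ft_force: [0.7, 0.2, -0.1]
finger_gap: 49.8
grip_force: 0.0
```

Request:
jog_arm([
  [0,0,0,0,0,0],
  [0,0,0,0,0,0],
  [0,0,0,0,0,0],
  [0,0,0,0,0,0],
  [0,0,0,0,0,0],
  [0,0,0,0,0,0],
  [0,0,0,0,0,0],
], grip=15)

```text
t: 24.7
eef_pos: [450.1, -257.2, 36.5]
eef_rot: [0.001, 0.707, 0.707, 0.0]
ft_force: [-0.1, 1.8, 6.8]
finger_gap: 22.8
grip_force: 58.5
```

Request:
jog_arm([
  [0,0,-0.15,0,0,0],
  [0,0,-0.3,0,0,0],
  [0.25,0.043,-0.3,0,0,0],
  [0.51,0.088,-0.3,0,0,0],
  [0.51,0.088,-0.3,0,0,0],
  [0.51,0.088,-0.2,0,0,0],
  [0.51,0.088,-0.13,0,0,0],
  [0.51,0.088,-0.13,0,0,0],
])

```text
t: 25.7
eef_pos: [462.3, -180.6, 54.1]
eef_rot: [-0.001, 0.707, 0.707, -0.0]
ft_force: [-0.7, 0.7, -0.7]
finger_gap: 23.2
grip_force: 58.8
```

Request:
jog_arm([
  [0,0,0,0,0,0],
  [0,0,0.02,0,0,0],
  [0,0,0.05,0,0,0],
  [0,0,0.06,0,0,0],
  [0,0,0.06,0,0,0],
])

```text
t: 26.32
eef_pos: [462.6, -180.2, 45.4]
eef_rot: [-0.0, 0.707, 0.707, -0.0]
ft_force: [0.5, 0.2, -0.7]
finger_gap: 23.1
grip_force: 58.8
```

Request:
jog_arm([
  [0,0.003,0.015,0,0,0],
  [0,0.003,0.03,0,0,0],
  [0,0.003,0.042,0,0,0],
  [0,0.003,0.046,0,0,0],
  [0,0.003,0.046,0,0,0],
])

```text
t: 26.95
eef_pos: [463.1, -180.3, 38.6]
eef_rot: [-0.0, 0.707, 0.707, -0.0]
ft_force: [0.5, -0.2, -0.4]
finger_gap: 23.3
grip_force: 58.8
```

Request:
jog_arm([
  [0,0,0.005,0,0,0],
  [0,0,0.005,0,0,0],
  [0,0,0.005,0,0,0],
])

```text
t: 27.32
eef_pos: [463.2, -180.3, 38.5]
eef_rot: [0.0, 0.707, 0.707, 0.0]
ft_force: [-1.9, 1.5, 5.9]
finger_gap: 23.1
grip_force: 59.6
```

Floor contact. Release, lift and back off to view the whole row.

Request:
jog_arm([
  [0,0,0,0,0,0],
  [0,0,0,0,0,0],
  [0,0,0,0,0,0],
  [0,0,0,0,0,0],
], grip=50)

```text
t: 27.82
eef_pos: [463.1, -180.3, 37.8]
eef_rot: [-0.0, 0.707, 0.707, -0.0]
ft_force: [-0.4, -1.0, -0.8]
finger_gap: 50.2
grip_force: 0.0
```

Request:
jog_arm([
  [0,0,-0.2,0,0,0],
  [0,0,-0.5,0,0,0],
  [0,0,-0.9,0,0,0],
  [0,0,-1,0,0,0],
  [0,0,-1,0,0,0],
  [0,0,-1,0,0,0],
  [0,0,-1,0,0,0],
])

```text
t: 28.7
eef_pos: [462.6, -180.0, 186.4]
eef_rot: [-0.001, 0.707, 0.707, -0.0]
ft_force: [0.1, -0.0, 0.8]
finger_gap: 50.1
grip_force: 0.0
```

```bash
python3 - <<'E'
from h import *
survey("w6.png"); shot("side","side6.png"); print(robot.get_obs()["eef_pos"])
E
```

```text
nS rim (1217, 477.0, -103.4, 19.1, np.float64(31.3)) tops {58: (1028, 476.9, -102.8, 10.9, np.float64(58.2)), 61: (383, 476.7, -102.7, 10.5, np.float64(59.1)), 63: 4, 68: 5, 81: 3}
nM rim (1358, 463.1, -180.2, 23.2, np.float64(31.6)) tops {58: (69, 463.2, -177.2, 12.1, np.float64(57.5)), 61: (644, 463.0, -179.9, 12.6, np.float64(62.6)), 63: (1040, 462.9, -179.9, 12.6, np.float64(63.2)), 68: 7, 81: 12}
B rim 0 tops {58: 0, 61: 0, 63: 0, 68: 0, 81: 0}
nL rim (1456, 435.3, -332.8, 28.5, np.float64(31.7)) tops {58: (165, 434.4, -331.1, 14.6, np.float64(58.1)), 61: (198, 434.4, -332.4, 14.8, np.float64(61.2)), 63: (169, 434.4, -332.4, 14.8, np.float64(62.8)), 68: (979, 434.3, -333.0, 15.4, np.float64(68.3)), 81: 11}
[ 462.8331923  -180.12573933  186.90945142]
```

View pics/side6.png

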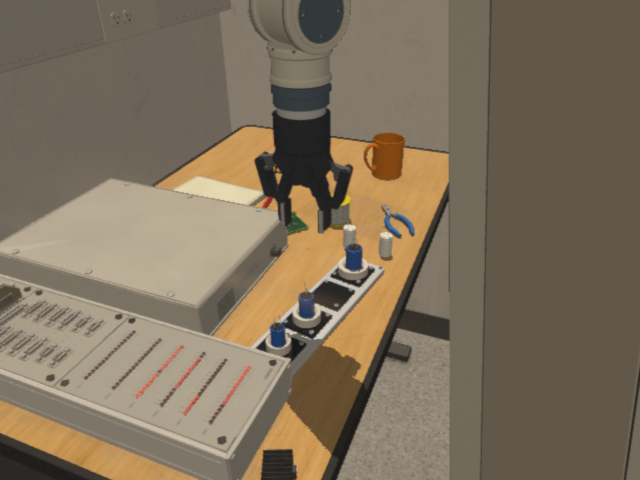

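View pics/w6.png

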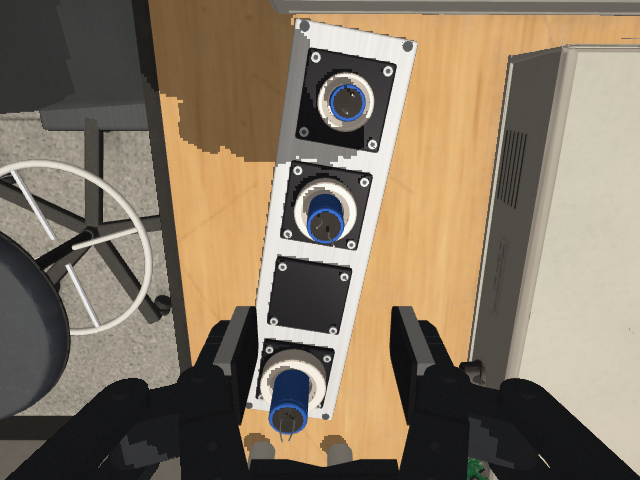

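All three cans are home. Their tops read 58.2, 63.2 and 68.3 mm, as they should, and each stands in its own nest: wrist (348,100), (325,215) and (290,400). The blank plate (312,295) is empty and the bystanders have not moved.

```bash
python3 -c "
from bench import robot
print(robot.sign_off())"
```

```text
the job is handed in; nothing more can be done
None
```

The job is handed in: the small, medium and large capacitors each stand upright and fully home in their own nests, and the spool, cutters, spare board and white look-alikes were left untouched.

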